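# Wedge a rocking printer control unit

### The arm

A 6-joint arm with a two-finger parallel gripper is mounted at the origin on the work surface. World frame = base frame: x ahead of the robot, y to its left, z up, the work surface at z = 0. Lengths are in m, angles in rad, forces in N, time in s.
With the tool pointing down it reaches from about 0.4 to 0.825 m from the base axis. Payload 7 kg.
Tool frame: the origin (TCP) lies at the very end of the fingers, on their centre line; the grasp point (between the pads) lies 19 mm behind it; x points along the fingers, y is the direction in which the jaws open and shut, and the axes are right-handed (so a half turn about x gives the same grasp; the last joint's range is limited). The gripper opens to 88 mm and grips with 3 to 60 N. Pads are 19 mm wide; open, the fingers measure 130 mm over their backs; the gripper's body (78 mm by 193 mm) begins 47 mm behind the grasp point.
Start: joints at [-0.985, 0.359, 0.012, 0, -1.224, -0.288], TCP at [0.198, -0.645, 0.227] pointing down, gripper open.
Joint ranges: [-3.07, 3.07], [-1.43, 2.12], [-1.02, 1.25], [-3.03, 1.67], [-3.05, -0], [-3.03, 3.03]. Speed limits (rad/s): [2.39, 2.39, 3.01, 3.14, 3.14, 3.14].

### API

Orientations are given as [roll, pitch, yaw] about the fixed x, y, z axes, in that order (R = Rz(yaw) Ry(pitch) Rx(roll)).
In Python, from station import arm gives the robot as it stands.
- The arm moves only by the shell command python3 -m inch 'ROWS' [OPENING] [FORCE]. ROWS is text: rows parted by semicolons, each of 6 numbers parted by spaces: the shift along the world's x, y, z in units of 30 mm (1.0 is 30 mm), then the turn, a rotation vector about the world's x, y, z in units of 5 degrees (1.0 is 5 degrees). In form: dx dy dz wx wy wz; .... A call has 1 to 12 rows; each row shifts and turns the commanded pose from where the row before left it; what a row does not reach is not made up. A row lasts 1/8 s, in which the tool goes at most 62.5 mm and 10.7 degrees, less where a joint would pass 70% of its speed; a pose out of reach is approached as far as the arm can. A call is refused whole if a number of a shift passes 1 or a number of a turn 1, either way. A call with a gripper value outside its range is refused whole. OPENING is the opening, from 0 (shut) to 1 (fully open), set as the call begins (- or left out, the last holds). The fingers move at their own pace and stop on an object; FORCE is the grip in N (left out, the last holds). Time passes only in rows, so rows that do not move let the fingers close. It gives the time, the measured TCP pose, the force and the opening at its end, in the units of the state.
- arm.get_state(): the state, without advancing time (a new reading comes with each control period).
- arm.grab_frame(name): name is "scene" or "top"; returns a dict with "frame" (400x640x3 uint8, red, green, blue), "range_z" (400x640 float32, m along the optical axis (not along the pixel's ray), 0 where there is no reading), "mtx" (3x3 intrinsics, pixels), "dist_coeffs" ([k1, k2, p1, p2, k3] as OpenCV has them; the pictures are not rectified), "pose" (4x4, takes a point from camera to world coordinates). Camera axes: x right, y up, looking along -z (the intrinsics and any distortion apply to the point x, -y, -z); pixel columns grow to the right and rows downward; lengths in m; the calibration is good to about 2 mm. A picture is of the moment at which its call begins.
- arm.job_done(): hands the job in, once; it reports no verdict.
Trained networks look in a picture, given as the dict that the camera call returned (one of the last four; its "shot" number tells which), for a name from the list of things; names that differ only in an ending like _2 or _b are one class to them, and where a whole thing is asked for, a point or a joint stands for the part that bears it (a point fixed in the world has none). Each returns a list of dicts, best first, with "confidence" (0 to 1); they miss things now and then, are a little off and sometimes report something else, mostly with a low value. They report only what shows in the picture. A call takes as long as a camera call. They do not tell look-alikes from the thing itself.
- arm.search_frame(picture, target): "extent" ([centre column, centre row, width, height] as shares, 0 to 1, of the picture: columns of its width, rows of its height, round what is visible of it).
- arm.masks_of(picture, target): "mask" (400x640 bool, what is visible of it) and "extent" ([centre column, centre row, width, height] as shares, 0 to 1, of the picture: columns of its width, rows of its height, round what is visible of it).
- arm.place_of(picture, target): "position" ([column, row] as shares, 0 to 1, of the picture: columns of its width, rows of its height: a listed point, or the origin of a listed thing).
The state is a dict: "t": time; "q": joint angles; "qd": joint speeds; "joint_efforts": joint torques, N m; "eef_pos": TCP position; "ee_rot": TCP orientation; "force": force on the tool from outside, world axes, zero at the start; "moment": the same for the moment, N m; "width": finger opening in m.
Only numpy, scipy, OpenCV 4.12 (cv2) and the standard library are available. Lean on these libraries where they do the work, as an engineer would, in place of code of your own. Each camera call takes 0.05 s, during which the arm holds its last target. There are 200 camera calls.

### The job

The printer's control unit rocks because its front-left foot, the one the white printed wedge points at, is screwed in too far. Press down on the unit's top over that foot to feel it rock, then push the wedge along the table, thin end first, under that foot until it is snug and takes up a little of the weight with the unit still level; then press the same corner again to check that it no longer rocks, and let go. Only push and press: pick nothing up, do not shove the unit along the table, and leave everything else where it is.

Things in the scene. Friction and masses are not known exactly. Their poses are not given: they have to be found in the camera images.
- unit: dark sheet-steel control unit, 160 (x) x 220 (y) x 70 high, about 1.6 kg, on four round feet of 24 dia, centred 65 from the middle in x and 90 in y; case underside 14 above the table. Origin on the table under its middle, z up; -x is its front, looking roughly at the robot. It stands level on three feet; the foot at -x, +y (front left from the robot) hangs 6 to 11 clear of the table, differing each time
- loose_corner (a point): point on the unit's flat top (70 above the table when level) straight above the middle of the short foot, 15 from the front edge and 20 from the left edge. Pressed with about 2 to 4 N, and moved down slowly with it, the corner dips until the short foot lands; let go, it tips back
- wedge: loose white printed wedge flat on the table, 60 g, 90 long (x), 50 wide (y), one even slope from 3 thick at the tip (+x) to 21 at the upright flat heel (-x). Origin at the centre of its underside. It starts pointing roughly at the short foot, tip 2 to 6 cm short of it
- wedge_heel (a point): middle of the wedge's heel face (45 behind the wedge's origin, 10.5 up); the place to push. The wedge slides with under 1 N; the push climbs past 3 N once the foot rides on the slope, and much over 8 N jacks the unit up. It stays where left
- gear: loose printed white gear, 48 dia, 22 high; origin at the centre of its underside. To be left alone
- bracket: loose printed white L-bracket, 60 x 30 base, 40 high; origin at the centre of its underside. To be left alone
- glue: upright glue stick, 32 dia, 100 high; origin at the centre of its underside. To be left alone
- spool: filament spool lying flat, 200 dia, 60 high; origin at the centre of its underside. To be left alone
- scraper: bed scraper lying flat, about 200 long; origin near the middle of its length. To be left alone
- driver: screwdriver lying flat, about 170 long; origin near the middle of its length. To be left alone
- calipers: calipers lying flat, about 200 long; origin in the rear part of the beam. To be left alone
There are look-alikes about, which are no part of the job. Leave any brown look-alike of the wedge alone.

How it is judged:
By the outcome, as a careful person would: the job done as asked, in the order asked, and still so for the second after the job is handed in, with the robot touching nothing.
It also fails if it takes over 64 s, if anything falls off the work surface, if the arm or the gripper's body presses on something with over 40 N, if the wrist force passes 120 N, or if a joint passes its speed limit or range.

## Working session

There is one attempt and no reset: what is moved stays moved. The work goes in short steps, Python scripts to look and compute and a shell command to move; the robot and the scene stay as the last step left them, time stands still between calls to the robot, and variables do not carry over. Pictures are saved under pics/ and viewed, about 8 in all and at most 12, crops included, and the job is handed in when it is done.

```bash
ls; mkdir -p pics; cat > h.py <<'E'
import numpy as np, cv2
from station import arm
def px2w(f,u,v,z=None):
    """pixel -> world, by plane height z, or by depth"""
    K=np.array(f["mtx"]);d=np.array(f["dist_coeffs"]);P=np.array(f["pose"])
    n=cv2.undistortPoints(np.array([[[u,v]]],float),K,d)[0,0]
    ray=np.array([n[0],-n[1],-1.0])
    if z is None:
        return P[:3,:3]@(ray*f["range_z"][int(v),int(u)])+P[:3,3]
    r=P[:3,:3]@ray
    return P[:3,3]+r*(z-P[2,3])/r[2]
def w2px(f,p):
    P=np.array(f["pose"]);c=P[:3,:3].T@(np.array(p)-P[:3,3]);c=c*[1,-1,-1]
    return cv2.projectPoints(c.reshape(1,1,3),np.zeros(3),np.zeros(3),np.array(f["mtx"]),np.array(f["dist_coeffs"]))[0].ravel()
def cloud(f):
    K=np.array(f["mtx"]);P=np.array(f["pose"])
    H,W=f["range_z"].shape
    uu,vv=np.meshgrid(np.arange(W),np.arange(H))
    n=cv2.undistortPoints(np.stack([uu,vv],-1).reshape(-1,1,2).astype(float),K,np.array(f["dist_coeffs"])).reshape(H,W,2)
    c=np.stack([n[...,0],-n[...,1],-np.ones((H,W))],-1)*f["range_z"][...,None]
    return c@P[:3,:3].T+P[:3,3]
def save(name,img): cv2.imwrite("pics/"+name,cv2.cvtColor(img,cv2.COLOR_RGB2BGR))
E
python3 - <<'E'
from h import *
np.set_printoptions(precision=4,suppress=True)
s=arm.get_state();print({k:np.round(v,3) for k,v in s.items()})
for n in("scene","top"):
    f=arm.grab_frame(n);save(n+"0.png",f["frame"]);print(n,f["pose"])
    for t in("unit","loose_corner","wedge","wedge_heel"):
        for r in arm.place_of(f,t):
            u,v=r["position"][0]*640,r["position"][1]*400
            print(t,round(r["confidence"],2),round(u),round(v),px2w(f,u,v,{"loose_corner":.07,"wedge_heel":.0105}.get(t,0)))
E
```

```text
pics
{'t': np.float64(0.0), 'q': array([-0.985,  0.359,  0.011, -0.   , -1.224, -0.288]), 'qd': array([-0.   ,  0.002,  0.   , -0.001,  0.002, -0.   ]), 'joint_efforts': array([  0.003, -58.272,  29.305,   6.997,   0.007,  -0.   ]), 'eef_pos': array([ 0.198, -0.645,  0.226]), 'ee_rot': array([1.668, 1.569, 1.966]), 'force': array([ 0.127, -0.185, -0.053]), 'moment': array([-0.01 ,  0.004, -0.053]), 'width': np.float64(0.088)}
scene [[-0.496  -0.7492  0.4389  1.0955]
 [ 0.8682 -0.4342  0.2401  0.343 ]
 [ 0.0107  0.5002  0.8659  1.1482]
 [ 0.      0.      0.      1.    ]]
unit 0.83 268 246 [ 0.6945 -0.0294  0.    ]
unit 0.63 307 236 [0.6097 0.052  0.    ]
loose_corner 0.58 305 238 [0.6458 0.0656 0.07  ]
wedge 0.68 327 186 [0.4239 0.017  0.    ]
wedge 0.62 328 230 [0.5588 0.0946 0.    ]
wedge 0.4 340 218 [0.5059 0.1096 0.    ]
wedge_heel 0.73 339 220 [0.5185 0.1101 0.0105]
wedge_heel 0.63 316 190 [ 0.4619 -0.0033  0.0105]
top [[-0.0135  0.9904 -0.1378  0.3535]
 [-0.9998 -0.0158 -0.0151  0.0361]
 [-0.0172  0.1376  0.9903  1.428 ]
 [ 0.      0.      0.      1.    ]]
unit 0.58 347 158 [ 0.7    -0.0298  0.    ]
loose_corner 0.81 316 171 [0.6439 0.0737 0.07  ]
loose_corner 0.4 343 198 [ 0.554  -0.0092  0.07  ]
wedge 0.92 310 202 [0.552  0.0978 0.    ]
wedge 0.78 334 240 [0.4245 0.0199 0.    ]
wedge_heel 0.84 306 212 [0.5183 0.111  0.0105]
wedge_heel 0.83 341 225 [ 0.4722 -0.0054  0.0105]
```

```bash
python3 - <<'E'
from h import *
a=cv2.imread("pics/scene0.png");b=cv2.imread("pics/top0.png")
A=cv2.resize(a[140:300,180:400],None,fx=3.6,fy=3.6,interpolation=cv2.INTER_CUBIC)
cv2.imwrite("pics/c1.png",A)
B=cv2.resize(b[110:270,250:450],None,fx=3.75,fy=3.75,interpolation=cv2.INTER_CUBIC)
cv2.imwrite("pics/c2.png",B)
E
```

```text
(no output)
```

View pics/top0.png

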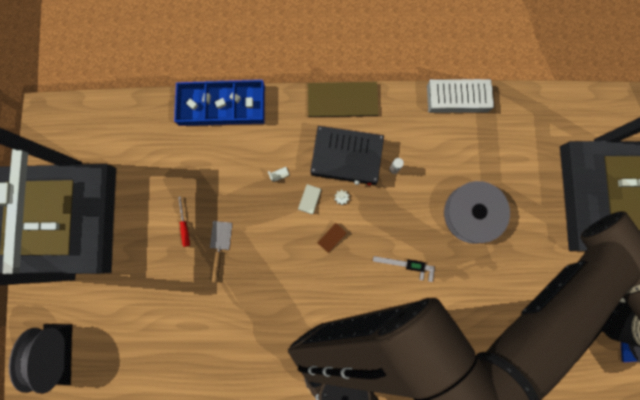

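View pics/c1.png

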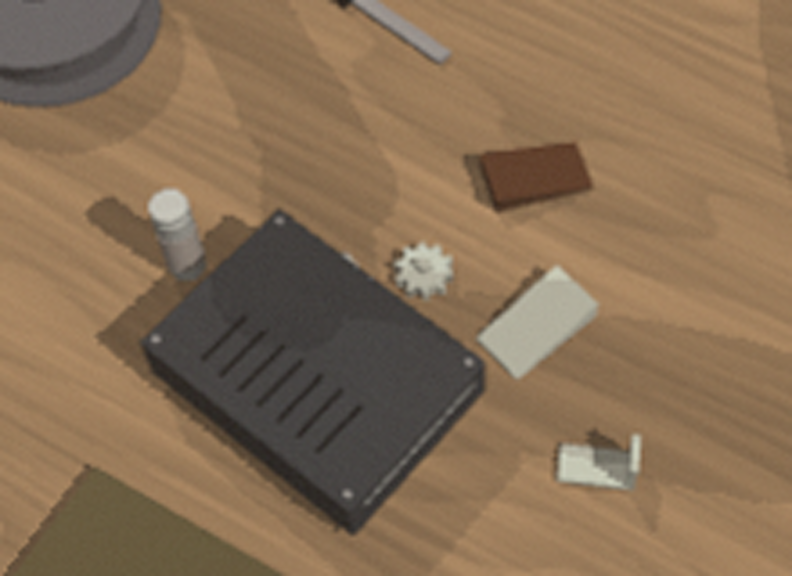

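View pics/c2.png

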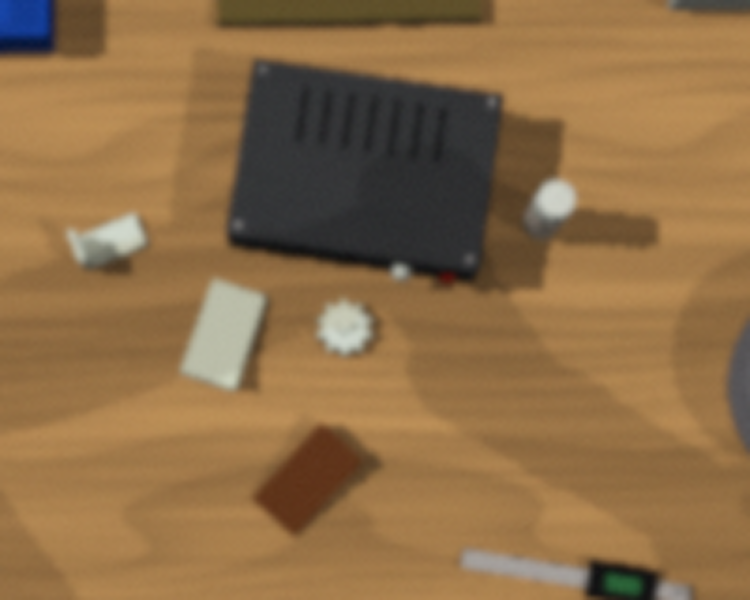

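The white wedge in the top view is at (310,200), with its thin end up and right towards the unit's front-left corner at about (313,172). Things that could be taken for it are the brown look-alike at (332,237), the L-bracket at (278,174), the gear at (342,198) and the white block in the back, right of the unit (460,95). By colour, shape and pointing direction I choose (310,200), and the close crop confirms it. Next I measure it accurately.

```bash
python3 - <<'E'
from h import *
np.set_printoptions(precision=4,suppress=True)
def rect(p):
    (c,wh,a)=cv2.minAreaRect((p*1000).astype(np.float32).reshape(-1,1,2)); return np.round(c,1),np.round(wh,1),round(a,1), np.round(cv2.boxPoints((c,wh,a)),1).tolist()
for n in("scene","top"):
    f=arm.grab_frame(n);C=cloud(f)
    m=[r for r in arm.masks_of(f,"unit")][:1]
    for r in m:
        p=C[r["mask"]];
        t=p[abs(p[:,2]-.07)<.008]
        print(n,"unit",len(t),"z",np.median(t[:,2]),rect(t[:,:2]))
        A=np.c_[t[:,:2]-t[:,:2].mean(0),np.ones(len(t))];print(" plane",np.linalg.lstsq(A,t[:,2],rcond=None)[0])
    for r in arm.masks_of(f,"wedge"):
        mk=r["mask"]; print(n,r["confidence"],r["extent"],f["frame"][mk].mean(0))
        p=C[mk];p=p[(p[:,2]>-.01)&(p[:,2]<.03)]
        A=np.c_[p[:,:2]-p[:,:2].mean(0),np.ones(len(p))];s=np.linalg.lstsq(A,p[:,2],rcond=None)[0]
        print(" wedge",len(p),rect(p[:,:2]),"slope",s,"dir",np.degrees(np.arctan2(-s[1],-s[0])))
    ta=C[(abs(C[...,0]-.58)<.05)&(abs(C[...,1]-.2)<.03)];print("table z",np.median(ta[:,2]))
E
```

```text
scene unit 4124 z 0.06867349135563172 (array([698.9, -27.5]), array([223.3, 162.2]), 80.8, [[601.0999755859375, -124.80000305175781], [761.2000122070312, -150.6999969482422], [796.7999877929688, 69.69999694824219], [636.7000122070312, 95.5999984741211]])
 plane [-0.0002 -0.0007  0.0686]
scene 0.79 [0.5097, 0.4719, 0.0469, 0.0503] [95.6218 64.2617 44.9663]
 wedge 385 (array([431.6,  26.6]), array([55.9, 87.3]), 45.6, [[380.79998779296875, 37.099998474121094], [443.20001220703125, -23.899999618530273], [482.29998779296875, 16.0], [419.8999938964844, 77.0999984741211]]) slope [ 0.1168 -0.144   0.0111] dir 129.0535081987914
scene 0.59 [0.5166, 0.5747, 0.0502, 0.086] [173.2356 168.8489 150.9047]
 wedge 550 (array([554.5,  99.2]), array([ 58.4, 100.1]), 72.2, [[497.8999938964844, 86.69999694824219], [593.2999877929688, 56.0], [611.0999755859375, 111.69999694824219], [515.7999877929688, 142.3000030517578]]) slope [-0.1619  0.0276  0.0097] dir -9.664015667074397
table z -0.0011674684027471738
top unit 3207 z 0.07077842283429314 (array([697.8, -25.9]), array([220. , 161.4]), 80.5, [[600.09997
[... 487 characters left out ...]
dir 117.68263813073587
top 0.6 [0.483, 0.4994, 0.0384, 0.0708] [181.0711 180.9621 159.5047]
 wedge 422 (array([563.1, 101.4]), array([53.4, 89.4]), 70.8, [[512.0999755859375, 90.9000015258789], [596.5999755859375, 61.5], [614.0999755859375, 112.0], [529.5999755859375, 141.3000030517578]]) slope [-0.1575  0.0694  0.0124] dir -23.78648479270487
top 0.32 [0.4359, 0.4361, 0.0347, 0.0338] [170.9408 173.4145 158.2632]
 wedge 138 (array([648.1, 200.7]), array([29.7, 56.5]), 20.7, [[624.2000122070312, 221.89999389648438], [644.2000122070312, 169.0], [671.9000244140625, 179.5], [651.9000244140625, 232.39999389648438]]) slope [0.0158 0.0475 0.0072] dir -108.39465505462537
table z 0.0007352014640447102
```

```bash
python3 - <<'E'
from h import *
from scipy.spatial.transform import Rotation as R
np.set_printoptions(precision=4,suppress=True)
s=arm.get_state();M=R.from_euler('xyz',s["ee_rot"]).as_matrix();print(M);
j=M[:,1];a=np.degrees(np.arctan2(j[1],j[0]));print("jaw az",a,"to 45:",(45-a+90)%180-90,"to 72:",(72.5-a+90)%180-90)
print("to corner, units",(np.array([.6485,.0725,.10])-s["eef_pos"])/.03,s["t"],"q1 change",np.arctan2(.0725,.6485)-s["q"][0])
E
```

```text
[[ 0.     -0.2934  0.956 ]
 [ 0.      0.956   0.2934]
 [-1.      0.      0.    ]]
jaw az 107.06370468037876 to 45: -62.06370468037876 to 72: -34.56370468037876
to corner, units [15.0151 23.9246 -4.2188] 0.8 q1 change 1.0962013087488482
```

```bash
python3 -m inch '.62 1 0 0 0 .98;.62 1 0 0 0 .98;.62 1 0 0 0 .98;.62 1 0 0 0 .98;.62 1 0 0 0 .98;.62 1 0 0 0 .98;.62 1 0 0 0 .98;.62 1 0 0 0 .98;.62 1 0 0 0 .98;.62 1 0 0 0 .98;.62 1 0 0 0 .98;.62 1 0 0 0 .98' 0 20
python3 -m inch '.62 1 0 0 0 .98;.62 1 0 0 0 .98;.62 1 0 0 0 .98;.62 1 0 0 0 .98;.62 1 0 0 0 .98;.62 1 0 0 0 .98;.62 1 0 0 0 .98;.62 1 0 0 0 .98;.62 1 0 0 0 .98;.62 1 0 0 0 .98;.62 1 0 0 0 .98;.62 1 0 0 0 .98'
python3 -m inch '0 0 0 0 0 0;0 0 0 0 0 0'
```

```text
t: 2.3
eef_pos: [0.4218, -0.2843, 0.2269]
ee_rot: [-1.568, 1.57, -0.241]
force: [0.3, -0.4, -0.1]
width: 0.0006
t: 3.8
eef_pos: [0.645, 0.0758, 0.2267]
ee_rot: [-2.077, 1.571, 0.276]
force: [0.3, 0.4, -0.5]
width: 0.0002
t: 4.05
eef_pos: [0.6442, 0.0746, 0.2263]
ee_rot: [1.148, 1.57, -2.786]
force: [-0.0, -0.7, 0.2]
width: 0.0004
```

```bash
python3 -m inch '0 0 -1 0 0 0;0 0 -1 0 0 0;0 0 -1 0 0 0;0 0 -1 0 0 0;0 0 -.5 0 0 0;0 0 -.3 0 0 0;0 0 0 0 0 0'
python3 -m inch '0 0 -.05 0 0 0;0 0 -.05 0 0 0;0 0 0 0 0 0'
python3 - <<'E'
from h import *
f=arm.grab_frame("scene");a=cv2.resize(f["frame"][150:300,220:400],None,fx=4,fy=4,interpolation=cv2.INTER_CUBIC);save("p1.png",a)
print(arm.get_state()["t"],w2px(f,[.6485,.0725,.07]))
E
```

```text
t: 4.92
eef_pos: [0.6445, 0.0745, 0.0828]
ee_rot: [2.959, 1.571, -0.975]
force: [-0.0, 0.0, 0.3]
width: 0.0002
t: 5.3
eef_pos: [0.6445, 0.0748, 0.0799]
ee_rot: [-1.957, 1.57, 0.393]
force: [-0.5, -0.2, -0.2]
width: 0.0008
5.35 [306.2058991  239.40253796]
```

View pics/p1.png

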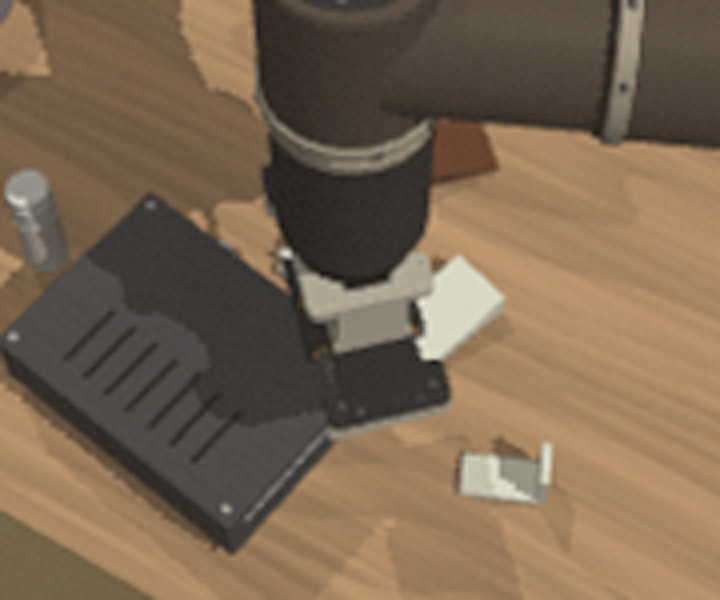

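The gripper hides the fingertips, but it hangs over the front-left corner at crop (345,370), and the wedge at (460,310) is clear of it. Pressing slowly now.

```bash
python3 -m inch '0 0 -.1 0 0 0;0 0 -.1 0 0 0;0 0 0 0 0 0'
python3 -m inch '0 0 -.04 0 0 0;0 0 -.04 0 0 0;0 0 0 0 0 0'
python3 -m inch '0 0 -.04 0 0 0;0 0 -.04 0 0 0;0 0 0 0 0 0'
```

```text
t: 5.72
eef_pos: [0.6442, 0.0746, 0.0731]
ee_rot: [1.145, 1.57, -2.787]
force: [0.3, -0.6, 0.4]
width: 0.0005
t: 6.1
eef_pos: [0.6444, 0.0747, 0.071]
ee_rot: [1.013, 1.571, -2.919]
force: [-0.0, 0.3, 0.2]
width: 0.0005
t: 6.48
eef_pos: [0.6444, 0.075, 0.0691]
ee_rot: [-1.329, 1.57, 1.021]
force: [-3.3, 2.8, 6.0]
width: 0.0006
```

```bash
python3 -m inch '0 0 0 0 0 0;0 0 0 0 0 0;0 0 0 0 0 0'
python3 -m inch '0 0 -.03 0 0 0;0 0 0 0 0 0;0 0 0 0 0 0'

```

```text
t: 6.85
eef_pos: [0.6444, 0.075, 0.0691]
ee_rot: [-1.384, 1.571, 0.967]
force: [-2.8, 2.9, 5.0]
width: 0.0002
t: 7.22
eef_pos: [0.6445, 0.075, 0.0683]
ee_rot: [-1.662, 1.57, 0.689]
force: [-2.9, 2.4, 5.7]
width: 0.0006
```

```bash
python3 -m inch '-.03 .03 0 0 0 0;-.02 .02 0 0 0 0;0 0 0 0 0 0'
python3 -m inch '-.02 .02 -.03 0 0 0;-.02 .02 -.03 0 0 0;0 0 0 0 0 0'

```

```text
t: 7.6
eef_pos: [0.6433, 0.0762, 0.0679]
ee_rot: [-2.362, 1.57, -0.012]
force: [1.6, -0.8, 1.9]
width: 0.0004
t: 7.98
eef_pos: [0.6417, 0.0775, 0.0659]
ee_rot: [1.393, 1.571, -2.54]
force: [0.9, -0.1, 1.8]
width: 0.0004
```

```bash
python3 -m inch '-.015 .015 -.03 0 0 0;-.015 .015 -.03 0 0 0;0 0 0 0 0 0'
python3 -m inch '-.015 .015 -.03 0 0 0;-.015 .015 -.03 0 0 0;0 0 0 0 0 0'

```

```text
t: 8.35
eef_pos: [0.6408, 0.0784, 0.0642]
ee_rot: [0.772, 1.571, 3.122]
force: [1.1, -1.2, 0.9]
width: 0.0004
t: 8.72
eef_pos: [0.6406, 0.0787, 0.0635]
ee_rot: [-2.766, 1.569, -0.416]
force: [0.3, -3.3, 8.4]
width: 0.0005
```

The corner dipped about 6.5–7 mm before the foot landed (force rose from ~2 N to 8 N). I release slowly, following it back up.

```bash
python3 -m inch '.01 -.01 .04 0 0 0;.02 -.02 .03 0 0 0;.02 -.02 .03 0 0 0;.02 -.02 .03 0 0 0;.02 -.02 .03 0 0 0;.02 -.02 .03 0 0 0;.02 -.02 .04 0 0 0;0 0 .04 0 0 0;0 0 0 0 0 0'
python3 -m inch '0 0 .2 0 0 0;0 0 .5 0 0 0;0 0 1 0 0 0;0 0 1 0 0 0;-1 0 0 0 0 1;-1 0 0 0 0 1;-1 .4 0 0 0 1;-1 .4 0 0 0 1;-1 .4 0 0 0 1;0 0 0 0 0 .5;0 0 0 0 0 0'
python3 - <<'E'
from h import *
np.set_printoptions(precision=4,suppress=True)
def rect(p):
    (c,wh,a)=cv2.minAreaRect((p*1000).astype(np.float32).reshape(-1,1,2)); return np.round(c,1),np.round(wh,1),round(a,1)
print(arm.get_state()["force"])
for n in("scene","top"):
    f=arm.grab_frame(n);C=cloud(f);save(n+"2.png",f["frame"])
    for r in arm.masks_of(f,"unit")[:1]:
        p=C[r["mask"]];t=p[abs(p[:,2]-.07)<.008]
        A=np.c_[t[:,:2]-t[:,:2].mean(0),np.ones(len(t))]
        print(n,"unit",len(t),rect(t[:,:2]),np.linalg.lstsq(A,t[:,2],rcond=None)[0])
    for r in arm.masks_of(f,"wedge"):
        p=C[r["mask"]];p=p[(p[:,2]>-.01)&(p[:,2]<.03)];print(n,"wedge",len(p),f["frame"][r["mask"]].mean(0).round(),rect(p[:,:2]))
    for t in("loose_corner","wedge_heel"):
        for r in arm.place_of(f,t):
            u,v=r["position"][0]*640,r["position"][1]*400
            print(t,round(r["confidence"],2),px2w(f,u,v,{"loose_corner":.07,"wedge_heel":.0105}[t]))
E
```

```text
t: 9.85
eef_pos: [0.6436, 0.0752, 0.0703]
ee_rot: [1.062, 1.57, -2.871]
force: [0.0, 0.6, 2.7]
width: 0.0004
t: 11.22
eef_pos: [0.494, 0.1117, 0.1528]
ee_rot: [-2.325, 1.569, 0.506]
force: [0.3, 0.7, -0.1]
width: 0.0009
[ 0.2832  0.6595 -0.1031]
scene unit 4121 (array([699.1, -27.2]), array([223. , 163.2]), 80.0) [-0.0006  0.0001  0.0686]
scene wedge 480 [202. 202. 182.] (array([559.7, 100.1]), array([51.2, 87.3]), 70.0)
scene wedge 359 [97. 65. 46.] (array([433.7,  25.9]), array([52.8, 84.6]), 45.0)
scene wedge 227 [174. 171. 153.] (array([644.4, 202. ]), array([36.5, 62.1]), 20.9)
loose_corner 0.79 [0.6456 0.0632 0.07  ]
wedge_heel 0.84 [ 0.4615 -0.0026  0.0105]
wedge_heel 0.8 [0.5134 0.108  0.0105]
top unit 3192 (array([699.1, -25.4]), array([221.5, 158.3]), 80.0) [ 0.0046 -0.0011  0.0708]
top wedge 352 [104.  58.  30.] (array([434.1,  27.8]), array([48.8, 85.2]), 44.3)
loose_corner 0.93 [0.639  0.0688 0.07  ]
wedge_heel 0.78 [ 0.4713 -0.0048  0.0105]
```

```bash
python3 -m inch '-.3 .34 -.5 0 0 0;0 0 -1 0 0 0;0 0 -1 0 0 0;0 0 -1 0 0 0;0 0 -.8 0 0 0;0 0 -.4 0 0 0;0 0 -.15 0 0 0;0 0 0 0 0 0;0 0 0 0 0 0'
python3 -m inch '.19 -.06 0 0 0 0;.19 -.06 0 0 0 0;0 0 0 0 0 0'
```

```text
t: 12.85
eef_pos: [0.4854, 0.1219, 0.0068]
ee_rot: [-2.254, 1.569, 0.576]
force: [-0.1, -0.6, -0.1]
width: 0.0002
t: 13.22
eef_pos: [0.4969, 0.1178, 0.0062]
ee_rot: [-2.393, 1.57, 0.437]
force: [0.8, 0.1, 0.4]
width: 0.0004
```

```bash
python3 - <<'E'
from h import *
f=arm.grab_frame("scene");a=cv2.resize(f["frame"][150:280,240:400],None,fx=4.5,fy=4.5,interpolation=cv2.INTER_CUBIC);save("p3.png",a)
s=arm.get_state();print(s["t"],s["eef_pos"],w2px(f,[.6485,.0725,.07]))
E
```

```text
13.275 [0.49646288 0.11776866 0.00605821] [306.2058991  239.40253796]
```

View pics/p3.png

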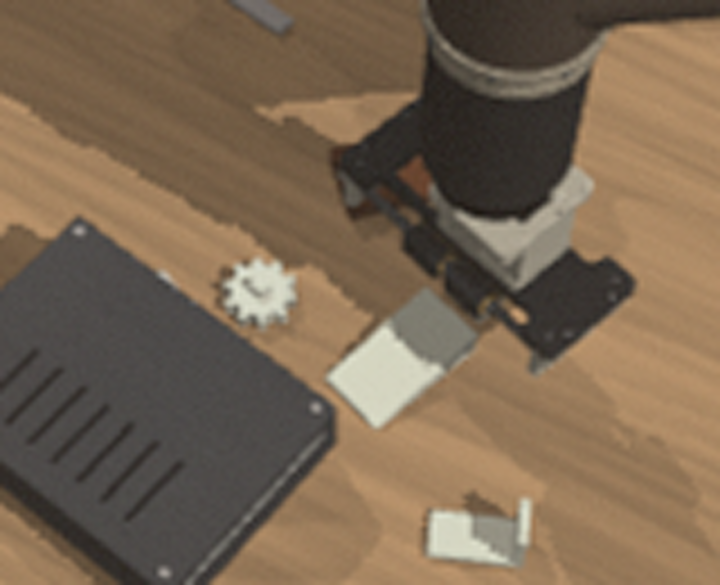

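The fingers stand just behind the wedge's heel (crop (470,320)). The wedge at (400,365) points at the corner screw at (315,408), and the gear and bracket are clear of the path. Pushing.

```bash
python3 -m inch '.13 -.04 0 0 0 0;.13 -.04 0 0 0 0;.13 -.04 0 0 0 0;.13 -.04 0 0 0 0;.13 -.04 0 0 0 0;.13 -.04 0 0 0 0;0 0 0 0 0 0'
python3 -m inch '.13 -.04 0 0 0 0;.13 -.04 0 0 0 0;.13 -.04 0 0 0 0;.13 -.04 0 0 0 0;.1 -.03 0 0 0 0;.06 -.02 0 0 0 0;0 0 0 0 0 0'
python3 - <<'E'
from h import *
np.set_printoptions(precision=4,suppress=True)
f=arm.grab_frame("scene");a=cv2.resize(f["frame"][150:280,240:400],None,fx=4.5,fy=4.5,interpolation=cv2.INTER_CUBIC);save("p4.png",a)
s=arm.get_state();print(s["t"],s["eef_pos"],s["force"])
E
```

```text
t: 14.15
eef_pos: [0.52, 0.1107, 0.0061]
ee_rot: [-2.513, 1.571, 0.317]
force: [-1.0, 0.1, 0.2]
width: 0.0006
t: 15.02
eef_pos: [0.5402, 0.1044, 0.006]
ee_rot: [-2.516, 1.571, 0.314]
force: [0.8, 0.1, -0.2]
width: 0.0006
15.075 [0.5401 0.1044 0.0061] [-0.0762  0.6251  0.5901]
```

View pics/p4.png

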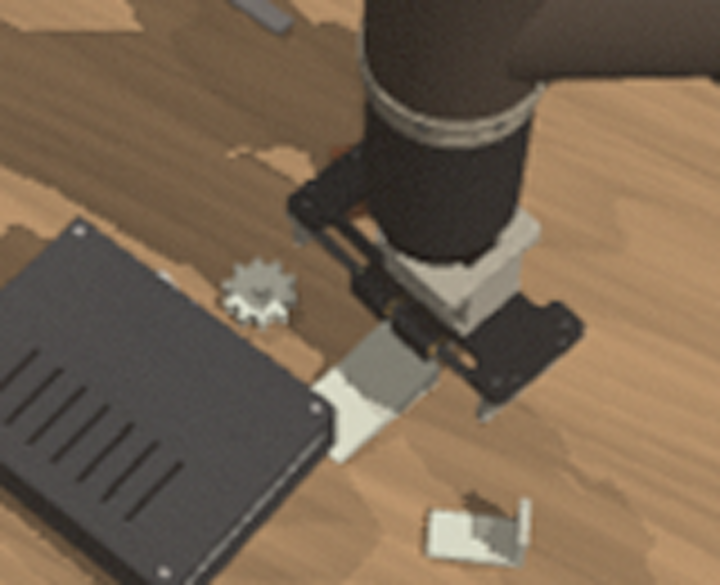

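The wedge's tip is now going under the front-left corner, centred on the foot (crop (330,420)), and the unit is unchanged. Continuing in small steps.

```bash
python3 -m inch '.065 -.02 0 0 0 0;.065 -.02 0 0 0 0;.065 -.02 0 0 0 0;.065 -.02 0 0 0 0;.065 -.02 0 0 0 0;0 0 0 0 0 0;0 0 0 0 0 0'
python3 -m inch '.06 -.02 0 0 0 0;.06 -.02 0 0 0 0;0 0 0 0 0 0;0 0 0 0 0 0'
```

```text
t: 15.95
eef_pos: [0.5498, 0.1014, 0.0061]
ee_rot: [-2.51, 1.571, 0.321]
force: [-0.2, -0.0, -0.2]
width: 0.0005
t: 16.45
eef_pos: [0.5535, 0.1002, 0.0061]
ee_rot: [-2.918, 1.571, -0.088]
force: [-0.2, -0.4, 0.4]
width: 0.0002
```

```bash
python3 -m inch '.035 -.01 0 0 0 0;.035 -.01 0 0 0 0;0 0 0 0 0 0;0 0 0 0 0 0'
python3 -m inch '.035 -.01 0 0 0 0;.035 -.01 0 0 0 0;0 0 0 0 0 0;0 0 0 0 0 0'
```

```text
t: 16.95
eef_pos: [0.5556, 0.0996, 0.0061]
ee_rot: [-2.719, 1.571, 0.112]
force: [0.8, -0.1, -0.3]
width: 0.0004
t: 17.45
eef_pos: [0.5577, 0.099, 0.0061]
ee_rot: [-2.508, 1.571, 0.322]
force: [0.2, 0.7, 0.3]
width: 0.0001
```

```bash
python3 -m inch '.035 -.01 0 0 0 0;.035 -.01 0 0 0 0'
python3 -m inch '.035 -.01 0 0 0 0;.035 -.01 0 0 0 0'
```

```text
t: 17.7
eef_pos: [0.5597, 0.0984, 0.0061]
ee_rot: [0.35, 1.571, -3.103]
force: [-0.5, -0.2, 0.5]
width: 0.0002
t: 17.95
eef_pos: [0.5614, 0.0978, 0.0061]
ee_rot: [0.489, 1.57, -2.964]
force: [-4.5, 2.0, 3.4]
width: 0.0005
```

```bash
python3 -m inch '0 0 0 0 0 0;0 0 0 0 0 0'
python3 - <<'E'
from h import *
np.set_printoptions(precision=4,suppress=True)
s=arm.get_state();print(s["t"],s["force"])
for n in ("scene",):
    f=arm.grab_frame(n);C=cloud(f)
    for r in arm.masks_of(f,"unit")[:1]:
        p=C[r["mask"]];t=p[abs(p[:,2]-.07)<.012];A=np.c_[t[:,:2]-t[:,:2].mean(0),np.ones(len(t))]
        print(len(t),cv2.minAreaRect((t[:,:2]*1000).astype(np.float32)),np.linalg.lstsq(A,t[:,2],rcond=None)[0])
E
```

```text
t: 18.2
eef_pos: [0.5614, 0.0977, 0.006]
ee_rot: [0.666, 1.57, -2.787]
force: [-3.8, 1.0, 2.7]
width: 0.0005
18.2 [-3.7747  1.021   2.7138]
4166 ((698.5765380859375, -27.7158203125), (224.376220703125, 163.17999267578125), 80.630615234375) [-0.0024 -0.0003  0.0685]
```

The push force rose from under 1 N to 4–5 N, and the unit is still level and unmoved. Now I back off and check with the second press.

```bash
python3 -m inch '-.1 .03 0 0 0 0;-.25 .08 0 0 0 0;-.6 .17 0 0 0 0;0 0 1 0 0 0;0 0 1 0 0 0;0 0 1 0 0 0;0 0 1 0 0 0;0 0 0 0 0 0'
python3 -m inch '.63 -.18 0 0 0 -.92;.63 -.18 0 0 0 -.92;.63 -.18 0 0 0 -.92;.63 -.18 0 0 0 -.92;.63 -.18 0 0 0 -.92;.63 -.18 0 0 0 -.92;0 0 0 0 0 0;0 0 0 0 0 0'
```

```text
t: 19.3
eef_pos: [0.5346, 0.1071, 0.1287]
ee_rot: [-2.377, 1.565, 0.454]
force: [0.9, -0.6, -0.3]
width: 0.0006
t: 20.3
eef_pos: [0.6458, 0.0738, 0.1252]
ee_rot: [0.992, 1.569, -2.941]
force: [0.7, -0.0, -0.5]
width: 0.0009
```

```bash
python3 -m inch '0 0 -.8 0 0 0;0 0 -.6 0 0 0;0 0 -.25 0 0 0;0 0 -.05 0 0 0;0 0 -.05 0 0 0;0 0 0 0 0 0'
python3 -m inch '0 0 -.03 0 0 0;0 0 0 0 0 0'
python3 -m inch '0 0 -.03 0 0 0;0 0 0 0 0 0'
```

```text
t: 21.05
eef_pos: [0.647, 0.0739, 0.0741]
ee_rot: [-2.017, 1.57, 0.332]
force: [0.5, -0.0, 0.1]
width: 0.0005
t: 21.3
eef_pos: [0.6467, 0.0738, 0.0728]
ee_rot: [-1.953, 1.571, 0.395]
force: [0.9, 0.4, 0.1]
width: 0.0008
t: 21.55
eef_pos: [0.6466, 0.0738, 0.0717]
ee_rot: [1.147, 1.571, -2.787]
force: [-0.3, 0.1, -0.3]
width: 0.0004
```

```bash
python3 -m inch '0 0 -.03 0 0 0;0 0 0 0 0 0'
python3 -m inch '0 0 -.015 0 0 0;0 0 0 0 0 0'
```

```text
t: 21.8
eef_pos: [0.6466, 0.0738, 0.0708]
ee_rot: [1.155, 1.571, -2.779]
force: [0.4, 0.4, -0.2]
width: 0.0001
t: 22.05
eef_pos: [0.6467, 0.0738, 0.0704]
ee_rot: [-2.824, 1.571, -0.476]
force: [-1.1, 0.5, -0.5]
width: 0.0003
```

```bash
python3 -m inch '0 0 -.015 0 0 0;0 0 0 0 0 0'
python3 -m inch '0 0 -.01 0 0 0;0 0 0 0 0 0'
```

```text
t: 22.3
eef_pos: [0.6467, 0.0738, 0.0704]
ee_rot: [-2.269, 1.571, 0.079]
force: [-1.5, 0.0, 4.2]
width: 0.0006
t: 22.55
eef_pos: [0.6467, 0.0739, 0.0702]
ee_rot: [-2.204, 1.57, 0.145]
force: [-2.5, 1.2, 6.3]
width: 0.0004
```

```bash
python3 -m inch '-.02 .015 0 0 0 0;-.02 .015 0 0 0 0;0 0 0 0 0 0'
python3 -m inch '0 0 -.01 0 0 0;0 0 0 0 0 0'
```

```text
t: 22.92
eef_pos: [0.6463, 0.0746, 0.0701]
ee_rot: [-2.372, 1.569, -0.023]
force: [2.4, -2.7, 4.3]
width: 0.0005
t: 23.18
eef_pos: [0.6462, 0.0746, 0.0701]
ee_rot: [-2.369, 1.569, -0.02]
force: [0.9, -3.1, 7.4]
width: 0.0007
```

It holds firm: 4–7 N at the same corner with no measurable dip (70.4 to 70.1 mm), where about 2 N moved it roughly 7 mm before. I lift off and retreat for a last look.

```bash
python3 -m inch '0 0 .03 0 0 0;0 0 .1 0 0 0;0 0 .5 0 0 0;0 0 1 0 0 0;0 0 1 0 0 0;-1 0 .5 0 0 0;-1 -.5 .5 0 0 0;-1 -1 0 0 0 0;-1 -1 0 0 0 0;-1 -1 0 0 0 0;-.5 -1 0 0 0 0;0 -1 0 0 0 0'
python3 -m inch '0 -1 0 0 0 0;0 -1 0 0 0 0;0 -1 0 0 0 0;0 -1 0 0 0 0;0 -1 0 0 0 0;0 0 0 0 0 0;0 0 0 0 0 0'
python3 - <<'E'
from h import *
np.set_printoptions(precision=4,suppress=True)
s=arm.get_state();print(s["t"],s["force"])
for n in ("scene","top"):
    f=arm.grab_frame(n);C=cloud(f);save(n+"9.png",f["frame"])
    if n=="scene": save("p9.png",cv2.resize(f["frame"][140:300,180:400],None,fx=3.6,fy=3.6,interpolation=cv2.INTER_CUBIC))
    for r in arm.masks_of(f,"unit")[:1]:
        p=C[r["mask"]];t=p[abs(p[:,2]-.07)<.012];A=np.c_[t[:,:2]-t[:,:2].mean(0),np.ones(len(t))]
        print(n,len(t),cv2.minAreaRect((t[:,:2]*1000).astype(np.float32)),np.linalg.lstsq(A,t[:,2],rcond=None)[0])
    for r in arm.masks_of(f,"wedge"):
        p=C[r["mask"]];p=p[(p[:,2]>-.01)&(p[:,2]<.03)];print(n,"wedge",len(p),f["frame"][r["mask"]].mean(0).round(),cv2.minAreaRect((p[:,:2]*1000).astype(np.float32)))
    for r in arm.place_of(f,"wedge_heel"):print("heel",px2w(f,r["position"][0]*640,r["position"][1]*400,.0105))
E
```

```text
t: 24.68
eef_pos: [0.4793, -0.0909, 0.1795]
ee_rot: [-1.87, 1.569, 0.479]
force: [1.0, 0.8, 0.3]
width: 0.0006
t: 25.55
eef_pos: [0.4803, -0.24, 0.1786]
ee_rot: [-1.313, 1.57, 1.035]
force: [1.5, -0.4, -0.4]
width: 0.0007
25.55 [ 1.4819 -0.4173 -0.4249]
scene 4188 ((698.0411987304688, -27.799842834472656), (224.4141387939453, 163.7494659423828), 80.36998748779297) [-0.0016 -0.0004  0.0685]
scene wedge 406 [100.  67.  47.] ((428.8126220703125, 24.842914581298828), (63.8265266418457, 89.64466857910156), 43.05154800415039)
scene wedge 346 [194. 191. 171.] ((610.6130981445312, 85.62024688720703), (53.329490661621094, 84.36124420166016), 68.86668395996094)
heel [0.4708 0.0068 0.0105]
heel [0.5658 0.0952 0.0105]
top 0 ((0.0, 0.0), (0.0, 0.0), 0.0) [0. 0. 0.]
top wedge 386 [104.  60.  32.] ((434.09576416015625, 29.37409210205078), (51.92037582397461, 89.97793579101562), 47.86838912963867)
top wedge 321 [203. 205. 184.] ((608.8311157226562, 86.62785339355469), (51.85926055908203, 70.9429931640625), 72.04570770263672)
heel [0.5609 0.0973 0.0105]
heel [ 0.4738 -0.0118  0.0105]<stdin>:8: RuntimeWarning: Mean of empty slice.
  ret = um.true_divide(
```

View pics/p9.png

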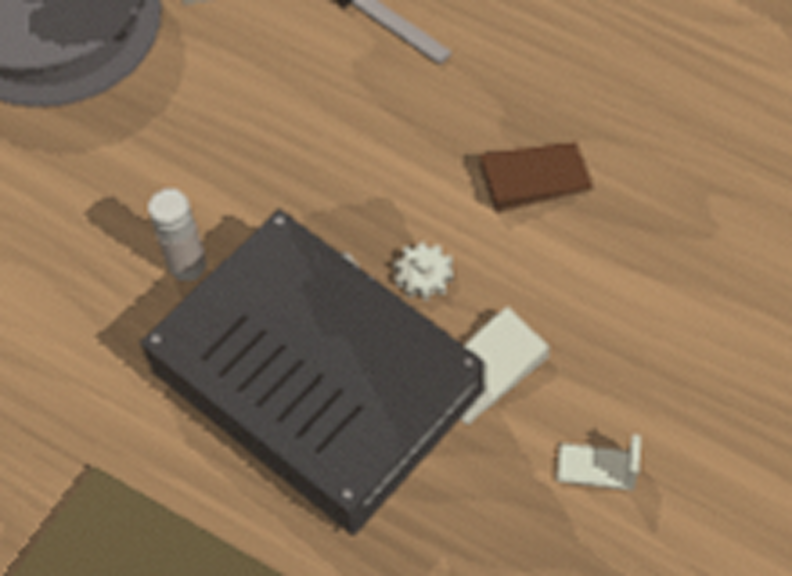

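The unit's corner screws are at the same pixels as at the start ((280,220), (155,340), (468,362), (347,494)). The wedge is under the front-left corner at (505,350), and everything else is where it was. Handing in.

```bash
python3 -c "
from station import arm
print(arm.get_state()['t'],arm.job_done())"
```

```text
the job is handed in; nothing more can be done
25.95 None
```

The wedge is snug under the front-left foot, the unit no longer rocks there, and the job was handed in at about 26 s.

- **First press:** the corner dipped about 7 mm before the foot landed. It moved at about 2 N once the tool followed it down. Friction took the force to 6 N early on, and it touched about 8 N when the foot landed, so both were above the 2–4 N you suggested.
- **Wedge push:** I pushed the white wedge thin end first along the table. The force stayed under 1 N until the last 2 mm, then rose to 4–5 N with the unit still level, and I stopped there.
- **Second press:** the same corner took 4–7 N, also above the suggested range, and moved only about 0.3 mm. I then let go and backed away.

**Last look:** the scene camera showed the unit level to within measurement error. It was within about 1 mm of its starting place, the wedge had stayed put, and nothing else in view had moved. The unit check from the top camera gave no usable points, so that result rests on the scene camera alone. How much weight the wedge carries was judged only from the push force, not measured.

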